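Seat the sample jar in the V stop of the level reader

TASK

Slide the amber jar with the red cap along the bench and push it fully home into the V-shaped stop of the level reader, so that it stands upright and centred against both faces of the V. Keep it down on the bench (do not lift or topple it), and leave the amber jar with the white cap and the white jar where they stand.

Things in the scene. Friction and masses are not known exactly. Their poses are not given: they have to be found in the camera images.
- jar_red: the jar to seat: round amber jar with a RED cap and a paper label, loose on the bench, about 0.2 kg. Straight round body 60 mm in diameter from the bench up to 45 mm, then a cap 48 mm in diameter; 70 mm tall in all. Origin: centre of its underside; z is up, along its axis; its yaw means nothing.
- reader: level reader, fixed: 90 degree V stop of two aluminium walls (faces 80 mm long, 42 mm high, 16 mm thick, on the bench, no floor) before a white box (135 mm wide, 58 mm high). Origin: on the bench under the jar's axis when the jar touches both faces; x points into the V along its centre line (corner at +42 mm, mouth at -14 mm, 114 mm wide, box from +55 to +155 mm), z up. It opens towards the robot.
- jar_white: bystander: amber jar like the first, but with a WHITE cap, loose; same size (60 mm diameter, 70 mm tall), origin at the centre of its underside. The two amber jars stand one to the left and one to the right before the robot, either way round.
- jar_milk: bystander: opaque WHITE jar with a red cap, loose; same size (60 mm diameter, 70 mm tall), origin at the centre of its underside. It stands to the left of the reader, seen from the robot.
Things that resemble listed ones, but are neither listed nor needed, are in the scene too. What is shaped like the jar_red but purple or yellow is not meant.

How it is judged (in metres and radians):
At the end, for the whole second after the job is handed in: The red-capped amber jar stands released and at rest on the bench in the V, upright (within 0.1 rad), its axis within 10 mm of where it touches both faces; the white-capped amber jar and the white jar are within 20 mm of where they started (horizontal distance between jar_red and reader below 0.01 m and angle between jar_red's own z axis and vertical below 0.1 rad and height (world z) of jar_red below 0.008 m and linear speed of jar_red below 0.02 m/s and distance of each of jar_white, jar_milk from where it was at the start of the episode below 0.02 m).
It fails at once if the red-capped amber jar is lifted more than 20 mm off the bench (height (world z) of jar_red above 0.02 m).
It fails at once if the red-capped amber jar is toppled (tilted beyond 0.5 rad) (angle between jar_red's own z axis and vertical above 0.5 rad).
It fails at once if the white-capped amber jar is moved more than 20 mm (distance of jar_white from where it was at the start of the episode above 0.02 m).
It fails at once if the white jar is moved more than 20 mm (distance of jar_milk from where it was at the start of the episode above 0.02 m).
It also fails if it takes over 48 s, if anything falls off the work surface, if the arm or the gripper's body presses on something with over 40 N, if the wrist force passes 120 N, or if a joint passes its speed limit or range.

ROBOT

A 6-joint arm with a two-finger parallel gripper is mounted at the origin on the work surface. World frame = base frame: x ahead of the robot, y to its left, z up, the work surface at z = 0. Lengths are in mm, angles in rad, forces in N, time in s.
With the tool pointing down it reaches from about 350 to 975 mm from the base axis. Payload 7.1 kg.
Tool frame: the origin (TCP) lies at the very end of the fingers, on their centre line; the grasp point (between the pads) lies 19 mm behind it; x points along the fingers, y is the direction in which the jaws open and shut, and the axes are right-handed (so a half turn about x gives the same grasp; the last joint's range is limited). The gripper opens to 88 mm and grips with 3 to 60 N. Pads are 20 mm wide; open, the fingers measure 115 mm over their backs; the gripper's body (75 mm by 178 mm) begins 61 mm behind the grasp point.
Start: joints at [-1.165, 0.423, 1.63, -0, 1.089, -0.019], TCP at [257.602, -569.426, 222.675] pointing down, gripper open.
Joint ranges: [-3, 3], [-0.9, 2.11], [0.09, 2.58], [-1.31, 4.45], [0.11, 2.69], [-2.54, 2.54]. Speed limits (rad/s): [2.39, 2.39, 3.01, 3.14, 3.14, 3.14].

INTERFACE

Orientations are given as a rotation vector (axis times angle).
In Python, from workcell import ctrl gives the robot as it stands. The module is installed in compiled form; this text tells all that it offers.
- The arm moves only by the tool carry_out, never from a script. Its argument "commands" is a list of rows, each a list of 6 numbers: the shift along the tool's x, y, z in m, then the turn, a rotation vector about the tool's x, y, z in degrees. In form: [[tx, ty, tz, rx, ry, rz], ...]. A call has 1 to 8 rows; each row shifts and turns the pose as measured when the row begins, along the tool's axes as they then stand; what a row does not reach is not made up. A row lasts 1/8 s, in which the tool goes at most 62.5 mm and 10.7 degrees, less where a joint would pass 70% of its speed; a pose out of reach is approached as far as the arm can. A call with a gripper value outside its range is refused whole. "grip" is the closure, from 0 (fully open) to 1 (shut), set as the call begins (left out, the last holds). The fingers move at their own pace and stop on an object; the grip force is fixed at half the most. Time passes only in rows, so rows that do not move let the fingers close. It gives the time, the measured TCP pose, the force and the opening at its end, in the units of the state.
- ctrl.get_obs(): the state, without advancing time (a new reading comes with each control period).
- ctrl.get_image(name): name is "scene" or "side" or "wrist"; returns a dict with "pixels" (400x640x3 uint8, blue, green, red), "intrinsics" (3x3 intrinsics, pixels), "rvec" (rotation vector, rad) and "tvec" (3), from world to camera coordinates, as OpenCV has them. Camera axes: x right, y down, z forward; pixel columns grow to the right and rows downward; lengths in mm; the calibration is good to about 2 mm. The wrist camera is an equidistant fisheye: a pixel r from the principal point sees the ray r / f radians off the axis. A picture is of the moment at which its call begins. There is no depth.
- ctrl.close_job(): hands the job in, once; it reports no verdict.
The state is a dict: "t": time; "qpos": joint angles; "qvel": joint speeds; "joint_torque": joint torques, N m; "ee_pos": TCP position; "orientation": TCP orientation; "ft_force": force on the tool from outside, world axes, zero at the start; "moment": the same for the moment, N m; "width": finger opening in mm.
Only numpy, scipy, OpenCV 4.12 (cv2) and the standard library are available. Lean on these libraries where they do the work, as an engineer would, in place of code of your own. Each camera call takes 0.05 s, during which the arm holds its last target. There are 200 camera calls.

## Working session

There is one attempt and no reset: what is moved stays moved. The work goes in short steps, Python scripts to look and compute and a tool call to move; the robot and the scene stay as the last step left them, time stands still between calls to the robot, and variables do not carry over. Pictures are saved under pics/ and viewed, about 8 in all and at most 12, crops included, and the job is handed in when it is done.

Besides the shell and the picture viewer there is one more tool, called after "Request:" as name([rows], argument=value, ...), one row to a line, values as JSON. carry_out: Moves the arm, as the interface text tells. Its arguments: {"type":"object","properties":{"commands":{"type":"array"},"grip":{"type":"number"}},"required":["commands"]}

```bash
mkdir -p pics; cat > h.py <<'E'
import numpy as np, cv2
from workcell import ctrl
def snap(n,f):
    d=ctrl.get_image(n); cv2.imwrite('pics/'+f,d['pixels']); np.savez('pics/'+f+'.npz',**{k:np.array(d[k]) for k in d}); return d
def load(f): return dict(np.load('pics/'+f+'.npz'))
def pt(d,u,v,z):
    R=cv2.Rodrigues(np.array(d['rvec'],float))[0]; t=np.array(d['tvec'],float).ravel(); K=np.array(d['intrinsics'])
    r=R.T@np.linalg.inv(K)@[u,v,1]; c=-R.T@t
    return c+r*(z-c[2])/r[2]
E
python3 - <<'E'
from h import *
a=snap('scene','s1.png'); b=snap('side','d1.png')
o=ctrl.get_obs(); print(o['t'],o['ee_pos'],o['orientation'],o['width'],o['ft_force'])
for d in(a,b):
    R=cv2.Rodrigues(np.array(d['rvec'],float))[0];print(-R.T@np.array(d['tvec']).ravel(), R[2])
E
```

```text
0.1 [ 257.42257716 -568.98490915  221.98199434] [ 1.98712985  0.42997203 -1.98766829] 88.09147119677908 [-0.17691641 -0.07245963  1.01545322]
[1357.54469303  -94.65337665  581.60088856] [-0.84467846  0.14355108 -0.51566596]
[384.00908156 749.99919858 551.08634084] [ 0.1207809  -0.7832618  -0.60984665]
```

View pics/s1.png

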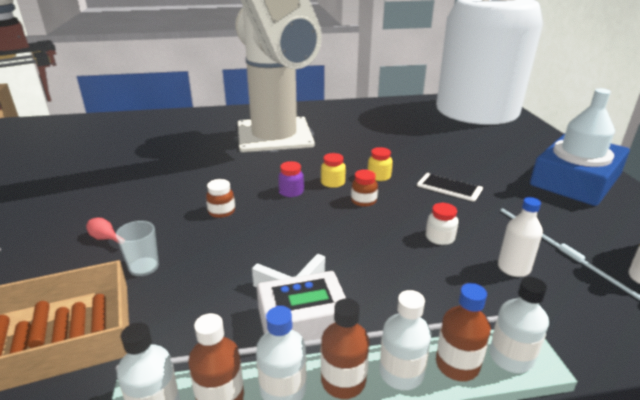

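View pics/d1.png

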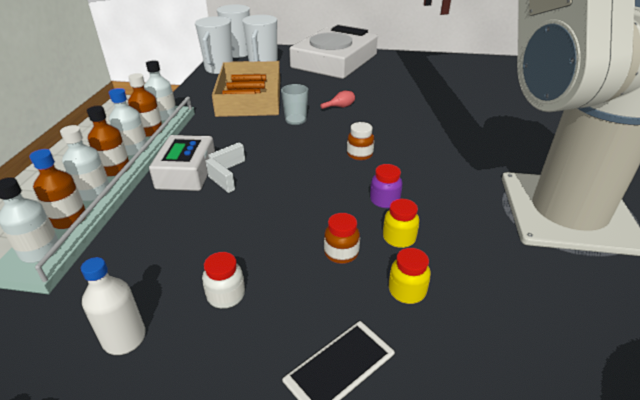

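The scene view shows jar_red at (364,188), jar_white at (220,198), jar_milk at (442,224), and the V at (290,272). In the side view, jar_red is at (342,238), jar_white at (361,140), jar_milk at (223,280), and the V at (226,167). I'll triangulate the caps and zoom in on the V.

```bash
cat >> h.py <<'E'
def tri(a,pa,b,pb):
    P=[np.array(d['intrinsics'])@np.c_[cv2.Rodrigues(np.array(d['rvec'],float))[0],np.array(d['tvec'],float).ravel()] for d in(a,b)]
    X=cv2.triangulatePoints(P[0],P[1],np.array(pa,float).reshape(2,1),np.array(pb,float).reshape(2,1)); return (X[:3]/X[3]).ravel()
def redcap(d,u,v,w=16):
    p=d['pixels'].astype(int); m=(p[...,2]>130)&(p[...,1]<60)&(p[...,0]<60)
    n,l,s,c=cv2.connectedComponentsWithStats(m.astype(np.uint8))
    i=min(range(1,n),key=lambda i:np.hypot(*(c[i]-[u,v]))+(s[i][4]<30)*1e3); return c[i],s[i]
E
python3 - <<'E'
from h import *
a=load('s1.png');b=load('d1.png')
for n,u,w in(('red',(365,177),(342,225)),('milk',(444,212),(221,266))):
    A,B=redcap(a,*u),redcap(b,*w); print(n,A,B,tri(a,A[0],b,B[0]).round(1))
print('white',tri(a,(219,187),b,(361.5,130)).round(1))
for d,x,y,n in((a,240,245,'a'),(b,145,125,'b')):
    globals()[n]=cv2.resize(d['pixels'][y:y+100,x:x+110],None,fx=3.6,fy=5.5 and 3.6,interpolation=cv2.INTER_CUBIC)
cv2.imwrite('pics/c1.png',np.hstack([a,b]))
E
```

```text
red (array([362.5       , 180.93589744]), array([355, 175,  18,  10,  78], dtype=int32)) (array([342.09693878, 224.71088435]), array([328, 213,  29,  25, 588], dtype=int32)) [430.9 169.1  53.8]
milk (array([441.43661972, 215.42253521]), array([433, 209,  20,  10,  71], dtype=int32)) (array([219.84100418, 265.33193863]), array([204, 252,  32,  28, 717], dtype=int32)) [605.  292.1  55.8]
white [ 421.1 -158.1   61.3]
```

View pics/c1.png

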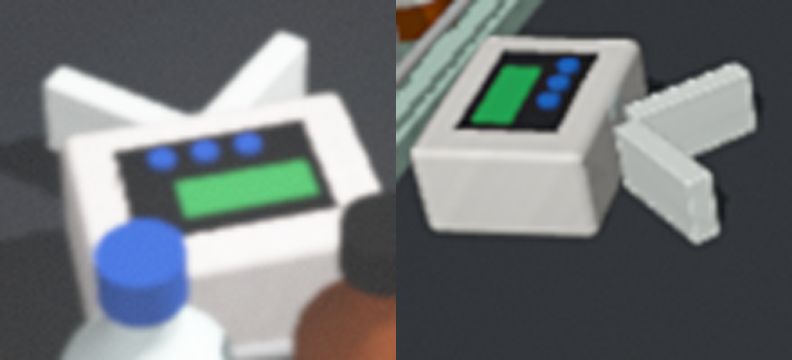

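Crop: in the scene view the wall tips are at crop px (46–62,68–82) and (280–305,33–43). In the side view they are at (690–714,172–183) and (738–753,66–76). I'll fit the reader pose to these and re-measure the red caps with a looser mask.

```bash
python3 - <<'E'
from h import *
from scipy.optimize import least_squares
a=load('s1.png');b=load('d1.png')
S=[((62,68),(-14.6,-56.6,42)),((46,82),(-3.3,-67.9,42)),((280,33),(-14.6,56.6,42)),((305,43),(-3.3,67.9,42)),((70,140),(57,-65.5,57)),((338,96),(57,65.5,57))]
D=[((690,183),(-3.3,67.9,42)),((714,172),(-14.6,56.6,42)),((753,76),(-14.6,-56.6,42)),((738,66),(-3.3,-67.9,42)),((582,157),(57,65.5,57)),((638,44),(57,-65.5,57)),((415,152),(153,65.5,57)),((697,243),(-3.3,67.9,0))]
def f(p):
    c,s=np.cos(p[2]),np.sin(p[2]); out=[]
    for d,L,ox,oy,sx in((a,S,240,245,0),(b,D,145,125,396)):
        W=np.array([[p[0]+c*q[0]-s*q[1],p[1]+s*q[0]+c*q[1],q[2]] for _,q in L])
        P=cv2.projectPoints(W,d['rvec'],d['tvec'],d['intrinsics'],None)[0].reshape(-1,2)
        out.append(P-np.array([[ox+(u-sx)/3.6,oy+v/3.6] for (u,v),_ in L]))
    return np.vstack(out).ravel()
r=least_squares(f,[700,0,0],loss='soft_l1');print(r.x,np.degrees(r.x[2]));print(f(r.x).reshape(-1,2).round(1))
for n,u,w in(('red',(365,177),(342,225)),('milk',(444,212),(221,266))):
    for lst in[1]:
        c=[]
        for d,q in((a,u),(b,w)):
            x0,y0=q[0]-25,q[1]-25
            p=d['pixels'][y0:y0+50,x0:x0+50].astype(int); m=(p[...,2]>110)&(p[...,1]<p[...,2]*.3)&(p[...,0]<.3*p[...,2])
            k,l,s,cc=cv2.connectedComponentsWithStats(m.astype(np.uint8)); i=1+np.argmax(s[1:,4]); c.append(cc[i]+[x0,y0]); print(s[i])
    print(n,c,tri(a,c[0],b,c[1]).round(1))
E
```

```text
[ 6.88181396e+02 -3.06100373e+01  9.80836830e-02] 5.619781074223856
[[ 0.6 -1.1]
 [-0.2 -0.1]
 [ 0.3 -1.3]
 [ 0.8 -1.4]
 [-0.7 -1. ]
 [ 0.  -2. ]
 [-0.1 -0.3]
 [-0.1 -0.2]
 [-0.8 -1.8]
 [-0.7 -1.6]
 [-0.5 -0.7]
 [-0.6 -1.5]
 [-1.2 -0.5]
 [ 0.5 -0.1]]
[16 20 17 11 81]
[ 11  13  29  24 570]
red [array([365.13580247, 177.48148148]), array([342.13508772, 224.50877193])] [429.8 175.9  61. ]
[ 15  17  21  15 215]
[  8  11  32  28 716]
milk [array([443.9627907 , 210.58604651]), array([219.94832402, 265.32122905])] [601.  298.6  63.8]
```

```bash
cat >> h.py <<'E'
def pose():
    o=ctrl.get_obs(); R=cv2.Rodrigues(np.array(o['orientation'],float))[0]; return o,np.array(o['ee_pos']),R
def totool(target):
    o,p,R=pose(); d=R.T@(np.array(target)-p); return (d/1000).round(4)
E
python3 - <<'E'
from h import *
a=load('s1.png');b=load('d1.png')
for n,u,w in(('purple',(291,168),(387,173)),('y1',(333,159),(403,208)),('y2',(381,154),(412,261))): print(n,tri(a,u,b,w).round())
o,p,R=pose(); print(R.round(3)); print(totool([430,-300,220]),totool([430,176,220]))
E
```

```text
purple [359.  11.  63.]
y1 [329. 120.  64.]
y2 [315. 247.  62.]
[[-0.001  0.412 -0.911]
 [ 0.001 -0.911 -0.412]
 [-1.    -0.001 -0.   ]]
[ 0.0022 -0.1739 -0.2681] [ 0.0028 -0.6076 -0.4643]
```

Request:
carry_out([
  [0,-0.029,-0.0447,0,0,0],
  [0,-0.029,-0.0447,0,0,0],
  [0,-0.029,-0.0447,0,0,0],
  [0,-0.029,-0.0447,0,0,0],
  [0,-0.029,-0.0447,0,0,0],
  [0,-0.029,-0.0447,0,0,0],
], grip=0)

```text
t: 0.85
ee_pos: [432.7, -294.8, 220.2]
orientation: [1.991, 0.425, -1.994]
ft_force: [0.5, 0.5, 1.0]
width: 88.2
```

Request:
carry_out([
  [0,-0.054,-0.0245,0,0,0],
  [0,-0.054,-0.0245,0,0,0],
  [0,-0.054,-0.0245,0,0,0],
  [0,-0.054,-0.0245,0,0,0],
  [0,-0.054,-0.0245,0,0,0],
  [0,-0.054,-0.0245,0,0,0],
  [0,0,0,9.4,0,0],
  [0,0,0,9.4,0,0],
])

```text
t: 1.85
ee_pos: [435.0, 76.3, 220.3]
orientation: [2.177, 0.099, -2.179]
ft_force: [-0.7, -0.0, -0.5]
width: 87.9
```

```bash
python3 - <<'E'
from h import *
snap('wrist','w1.png'); o,p,R=pose(); print(o['t'],p,R.round(3),totool([430,176,150]),o['qpos'])
E
```

```text
1.9 [435.02157957  76.17047161 220.30936866] [[-0.001  0.081 -0.997]
 [ 0.003 -0.997 -0.081]
 [-1.    -0.003  0.001]] [ 0.0706 -0.0997 -0.0031] [0.14406029 0.1538822  2.02010568 0.00403188 0.96833402 1.63186803]
```

View pics/w1.png

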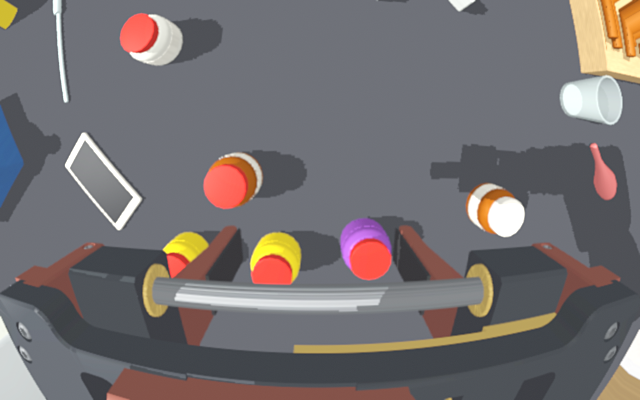

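The wrist picture shows jar_red's cap top at (226,186), jar_milk's cap at (140,34), jar_white's cap at (508,213), and a tip of a reader wall at (462,2). I'll turn these into positions.

```bash
cat >> h.py <<'E'
def fpt(d,u,v,z):
    K=np.array(d['intrinsics']); R=cv2.Rodrigues(np.array(d['rvec'],float))[0]; c=-R.T@np.array(d['tvec'],float).ravel()
    q=cv2.fisheye.undistortPoints(np.array([[[u,v]]],float),K,np.zeros(4))[0,0]
    r=R.T@[q[0],q[1],1]; return c+r*(z-c[2])/r[2]
E
python3 - <<'E'
from h import *
d=load('w1.png')
p=d['pixels'][150:225,190:270].astype(int); m=(p[...,2]>130)&(p[...,1]<.3*p[...,2])&(p[...,0]<.3*p[...,2])
k,l,s,cc=cv2.connectedComponentsWithStats(m.astype(np.uint8)); i=1+np.argmax(s[1:,4]); print(cc[i]+[190,150],s[i])
u=cc[i]+[190,150]
print(fpt(d,*u,70),fpt(d,140,34,70),fpt(d,508,213,70))
t=fpt(d,*u,70); print(totool([t[0],t[1],120]))
E
```

```text
[240.54022989 176.45977011] [34 15 23 31 87]
[441.08113426 158.69301932  70.        ] [597.9083161  292.66502884  70.        ] [ 426.95838161 -154.91833303   70.        ]
[ 0.1006 -0.0814 -0.0128]
```

The mask caught the amber body instead of the cap, so I'll use the cap centre as I read it, (226,186).

```bash
python3 - <<'E'
from h import *
d=load('w1.png'); print(d['pixels'][186,226]); t=fpt(d,226.5,186,70); print(t,totool([t[0],t[1],120]))
E
```

```text
[ 93 106 255]
[429.61540821 173.90370449  70.        ] [ 0.1006 -0.0975 -0.0026]
```

Request:
carry_out([
  [0,-0.05,-0.001,0,0,0],
  [0,-0.048,-0.001,0,0,0],
  [0.04,0,0,-1,0,0],
  [0.04,0,0,0,0,0],
  [0.02,0,0,0,0,0],
  [0,0,0,0,0,0],
])

```text
t: 2.65
ee_pos: [429.9, 176.8, 118.2]
orientation: [2.166, 0.125, -2.165]
ft_force: [0.0, 0.6, 0.1]
width: 88.1
```

```bash
python3 - <<'E'
from h import *
snap('wrist','w2.png'); o,p,R=pose(); print(o['t'],p,R.round(3),totool([430,175,49]))
E
```

```text
2.7 [430.4435971  177.03404748 118.9872291 ] [[ 0.002  0.111 -0.994]
 [ 0.004 -0.994 -0.111]
 [-1.    -0.004 -0.003]] [0.07   0.0022 0.0008]
```

View pics/w2.png

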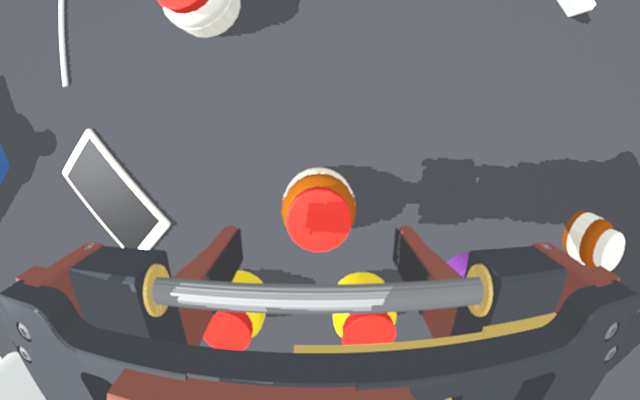

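The cap centre is at (319,214), centred between the fingers. I'll check its position and descend.

```bash
python3 - <<'E'
from h import *
d=load('w2.png'); t=fpt(d,319.5,214,70); print(t,totool([t[0],t[1],50]))
E
```

```text
[434.27339248 176.67526886  70.        ] [ 0.069   0.0011 -0.0036]
```

Request:
carry_out([
  [0.035,0.0005,-0.001,0,0,0],
  [0.025,0.0005,-0.001,0,0,0],
  [0.009,0,0,0,0,0],
])

```text
t: 3.08
ee_pos: [436.8, 177.5, 52.5]
orientation: [2.177, 0.13, -2.155]
ft_force: [0.6, 0.0, 0.5]
width: 87.7
```

Request:
carry_out([
  [0,0,0,0,0,0],
  [0,0,0,0,0,0],
  [0,0,0,0,0,0],
  [0,0,0,0,0,0],
  [0,0,0,0,0,0],
  [0,0,0,0,0,0],
], grip=1)

```text
t: 3.82
ee_pos: [438.6, 178.0, 55.6]
orientation: [2.182, 0.133, -2.15]
ft_force: [-0.3, 0.0, -2.5]
width: 47.1
```

```bash
python3 - <<'E'
from h import *
o,p,R=pose(); print(o['t'],p,R.round(3),o['width'],o['ft_force']); r=np.array([688.2,-30.6]);x=np.array([np.cos(.098),np.sin(.098)])
for s in(-110,-40,0): print(s,r+s*x,totool([*(r+s*x),p[2]]))
E
```

```text
3.825 [438.63810379 177.99527489  55.62487683] [[ 0.014  0.114 -0.993]
 [ 0.009 -0.993 -0.114]
 [-1.    -0.007 -0.015]] 47.056155911086485 [-0.3165488   0.02101229 -2.46589734]
-110 [578.72779738 -41.3627531 ] [ 1.000e-04  2.339e-01 -1.142e-01]
-40 [648.39192632 -34.5137284 ] [ 0.0012  0.235  -0.1841]
0 [688.2 -30.6] [ 0.0018  0.2357 -0.2241]
```

Holding rows let the tool creep up, and -2.5 N suggests the jar is just off the bench. I'll lower it again and level the tool.

Request:
carry_out([
  [0.002,0,0,0,-0.8,0.5],
  [0.0015,0,0,0,0,0],
])

```text
t: 4.08
ee_pos: [439.4, 178.1, 54.7]
orientation: [2.163, 0.122, -2.16]
ft_force: [-4.8, -2.2, 22.4]
width: 46.4
```

Request:
carry_out([
  [0,0.03,-0.015,0,0,0],
  [0,0.035,-0.017,0,0,0],
])

```text
t: 4.32
ee_pos: [478.8, 117.9, 55.5]
orientation: [2.161, 0.127, -2.157]
ft_force: [1.5, 0.1, -1.5]
width: 46.6
```

Request:
carry_out([
  [0.0007,0.042,-0.02,0,0,0],
  [0.0005,0.042,-0.02,0,0,0],
  [0.0005,0.042,-0.02,0,0,0],
  [0.0005,0.042,-0.02,0,0,0],
])

```text
t: 4.82
ee_pos: [580.2, -42.2, 54.9]
orientation: [2.16, 0.13, -2.161]
ft_force: [-2.0, 4.3, 6.1]
width: 46.7
```

```bash
python3 - <<'E'
from h import *
snap('wrist','w3.png');snap('side','d3.png'); o,p,R=pose(); print(o['t'],p,R.round(3),o['ft_force'],totool([688.2,-30.6,p[2]]))
w=load('w3.png')['pixels']; d=load('d3.png')['pixels'][80:230,130:330]
cv2.imwrite('pics/c3.png',np.hstack([cv2.resize(w,(480,300)),cv2.resize(d,(320,300)[:1]+(240,)) if 0 else cv2.resize(d,None,fx=1.5,fy=2)]))
E
```

```text
4.925 [582.90121185 -44.87923735  55.00680819] [[ 0.004  0.116 -0.993]
 [-0.001 -0.993 -0.116]
 [-1.     0.001 -0.004]] [ 0.20110253 -2.50403253  4.94858121] [ 0.0004 -0.0019 -0.1062]
```

View pics/w3.png

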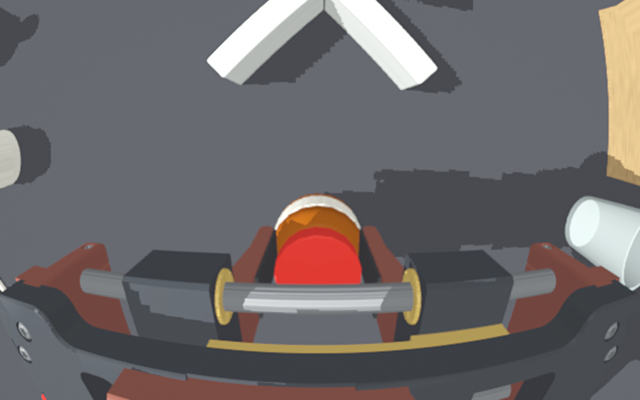

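The wrist view shows the V ahead: inner corner at (324,11), left wall end at (208,62)–(240,84), right wall end at (437,68)–(403,89). The jar is held centred at u≈318.

```bash
python3 - <<'E'
from h import *
d=load('w3.png')
c=[fpt(d,u,v,42) for u,v in((324,11),(208,62),(437,68),(224,76),(418,84))]
for q in c: print(q[:2].round(1))
r=np.array([688.2,-30.6]);R=np.array([[np.cos(.098),-np.sin(.098)],[np.sin(.098),np.cos(.098)]])
for l in((42,0),(-3.3,67.9),(-3.3,-67.9),(-14.6,56.6),(-14.6,-56.6)): print((r+R@l).round(1))
i=cv2.resize(d['pixels'][0:100,190:450],None,fx=3,fy=3,interpolation=cv2.INTER_CUBIC); cv2.imwrite('pics/c4.png',i)
E
```

```text
[713.9 -29.3]
[678.3  34.2]
[691.2 -98.7]
[670.2  23.1]
[679. -88.]
[730.  -26.5]
[678.3  36.7]
[691.6 -98.5]
[668.1  24.3]
[679.2 -88.4]
```

View pics/c4.png

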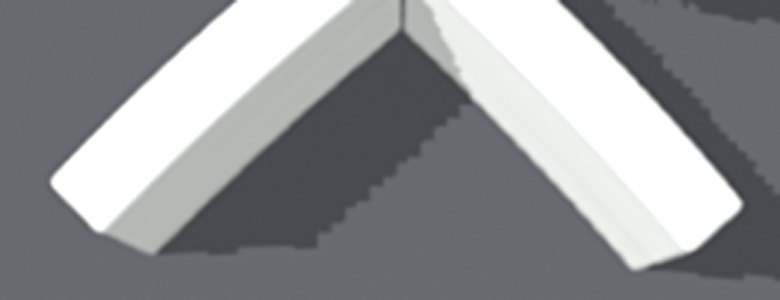

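Request:
carry_out([
  [0.0004,-0.0015,-0.025,0,0,0],
  [0.0004,-0.001,-0.025,0,0,0],
  [0.0004,-0.0005,-0.02,0,0,0],
  [0.0004,0,0,0,0,0],
])

```text
t: 5.42
ee_pos: [651.0, -33.6, 53.2]
orientation: [2.16, 0.123, -2.164]
ft_force: [-0.1, -0.3, 0.6]
width: 10.9
```

```bash
python3 - <<'E'
from h import *
o,p,R=pose(); print(o['t'],p,R.round(3),o['ft_force'],totool([688.5,-31.3,p[2]]))
E
```

```text
5.425 [651.01061962 -33.6128509   53.17278827] [[-0.001  0.114 -0.993]
 [-0.001 -0.993 -0.114]
 [-1.     0.001  0.002]] [-0.13954766 -0.31771224  0.61384494] [-0.0001  0.002  -0.0375]
```

The width fell to 10.9 mm, so the jar has slipped out. Looking.

```bash
python3 - <<'E'
from h import *
w=snap('wrist','w5.png');d=snap('side','d5.png');s=snap('scene','s5.png')
A=cv2.resize(d['pixels'][70:270,120:420],None,fx=1.3,fy=1.3);B=cv2.resize(s['pixels'][130:330,180:480],None,fx=1.3,fy=1.3)
C=cv2.resize(w['pixels'],(480,300))
i=np.zeros((565,780,3),np.uint8);i[:260,:390]=A;i[:260,390:]=B;i[262:562,:480]=C
cv2.imwrite('pics/c5.png',i)
E
```

```text
(no output)
```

View pics/c5.png

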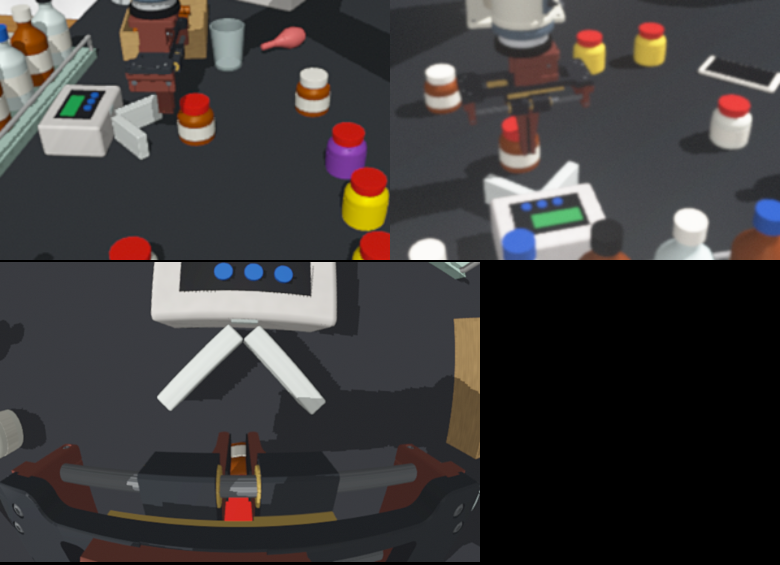

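The jar is upright but was squeezed out behind the fingers, with its cap at about (317,328) in the wrist image. I'll now go round behind it and push low on the body with the fingers half open as a cradle.

```bash
python3 - <<'E'
from h import *
w=load('w5.png');a=load('s5.png');b=load('d5.png')
print(fpt(w,317,328,70), tri(a,(180+123/1.3,130/1.0+129/1.3),b,(270,70+106/1.3)))
c,s=redcap(b,270,150);print(c,s,pt(b,*c,58))
o,p,R=pose();print(o['width'])
E
```

```text
[605.89375158 -37.86959217  70.        ] [605.36898282 -48.35244032  57.50681965]
[269.86538462 150.03525641] [259 142  22  17 312] [607.58593822 -47.108246    58.        ]
0.49240119744478983
```

Request:
carry_out([
  [-0.05,0,0,0,0,0],
  [-0.05,0,0,0,0,0],
  [-0.02,0,0,0,0,0],
])

```text
t: 5.95
ee_pos: [644.3, -33.6, 172.6]
orientation: [2.149, 0.124, -2.177]
ft_force: [-0.6, 0.2, -0.9]
width: 0.5
```

Request:
carry_out([
  [0,0,0.05,0,0,0],
  [0,0,0.05,0,0,0],
  [0,0,0.035,0,0,0],
  [0,0,0,0,0,0],
], grip=0.5)

```text
t: 6.45
ee_pos: [503.3, -49.1, 176.0]
orientation: [2.151, 0.124, -2.175]
ft_force: [0.6, -0.5, 0.1]
width: 37.0
```

```bash
python3 - <<'E'
from h import *
w=snap('wrist','w6.png'); o,p,R=pose(); print(o['t'],p,R.round(3),o['ft_force'],o['width'])
E
```

```text
6.5 [504.99710533 -49.14792296 176.254562  ] [[-0.009  0.114 -0.993]
 [-0.001 -0.993 -0.114]
 [-1.    -0.     0.009]] [ 0.57258538 -0.55158218  0.22270989] 40.842439853853286
```

View pics/w6.png

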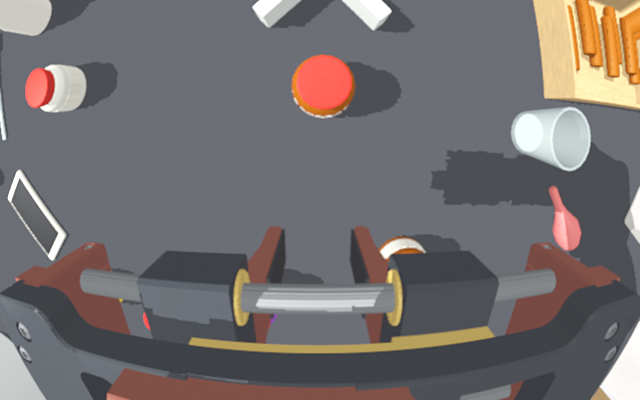

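The cap is centred at (323,84), straight ahead, and the path down is clear (jar_white's cap at (403,250) lies well behind).

```bash
python3 - <<'E'
from h import *
w=load('w6.png'); t=fpt(w,323.5,84,70); o,p,R=pose(); print(t); 
x=np.array([np.cos(.105),np.sin(.105)]); g=t[:2]-75*x; print(g,totool([*g,16]), R.T@(np.array([688.5,-31.3,0])-[*t[:2],0]))
E
```

```text
[603.48814704 -42.18179878  70.        ]
[528.90120483 -50.04233644] [ 0.16    0.0037 -0.0252] [ -0.80791096  -1.12501897 -85.69428395]
```

Request:
carry_out([
  [0.05,0.003,-0.018,0,0.5,0],
  [0.05,0,0,0,0,0],
  [0.04,0,0,0,0,0],
  [0.018,0,0,0,0,0],
])

```text
t: 7.0
ee_pos: [531.1, -50.4, 16.3]
orientation: [2.174, 0.122, -2.149]
ft_force: [0.9, 0.2, -0.5]
width: 43.8
```

```bash
python3 - <<'E'
from h import *
o,p,R=pose(); print(o['t'],p,R.round(3),o['ft_force'],o['width'],totool([603.5,-42.2,p[2]]),totool([688.5,-31.3,16]))
E
```

```text
7.0 [531.12777524 -50.41392807  16.30740344] [[ 0.012  0.114 -0.993]
 [-0.001 -0.993 -0.114]
 [-1.     0.002 -0.011]] [ 0.86686931  0.1915779  -0.46206478] 43.769856206964015 [ 0.0008  0.0001 -0.0728] [ 0.0021 -0.001  -0.1585]
```

Request:
carry_out([
  [0.0005,0,-0.02,0,-0.7,0],
  [0.0005,0,-0.015,0,0,0],
  [0.0005,0,-0.008,0,0,0],
  [0.0005,0,-0.01,0,0,0],
  [0.0005,0,-0.01,0,0,0],
  [0.0005,0,-0.01,0,0,0],
  [0.0005,0,-0.01,0,0,0],
  [0.0005,0,-0.01,0,0,0],
])

```text
t: 8.0
ee_pos: [627.1, -38.9, 9.8]
orientation: [2.156, 0.122, -2.167]
ft_force: [-1.2, -1.3, 1.8]
width: 44.0
```

```bash
python3 - <<'E'
from h import *
w=snap('wrist','w7.png');d=snap('side','d7.png'); o,p,R=pose(); print(o['t'],p,R.round(3),o['ft_force'],o['width'],totool([688.5,-31.3,16]))
A=cv2.resize(d['pixels'][100:220,140:340],(500,300));cv2.imwrite('pics/c7.png',np.vstack([w['pixels'][:300,70:570],A]))
E
```

```text
8.1 [628.21615193 -38.87239441   9.87018957] [[-0.003  0.114 -0.993]
 [-0.002 -0.993 -0.114]
 [-1.     0.002  0.003]] [-0.1072623   0.45420758 -0.47931025] 44.16935354750013 [-0.0063 -0.0006 -0.0607]
```

View pics/c7.png

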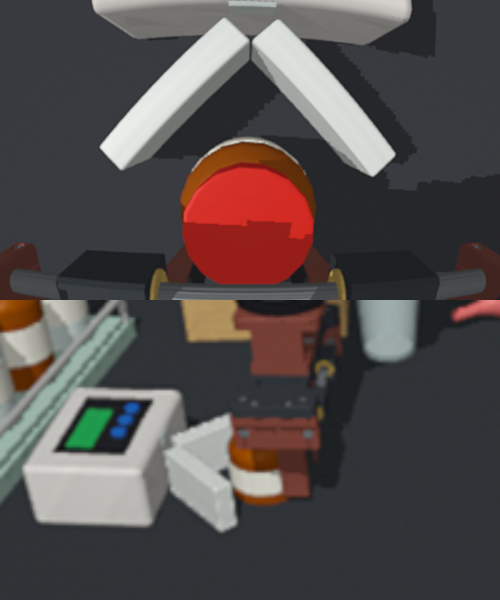

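The jar is upright in the cradle and entering the V mouth on the centre line (cap at (248,225), V corner at (250,40) in the crop). I'll carry on gently and watch the force.

Request:
carry_out([
  [-0.002,0,-0.008,0,0,0],
  [-0.002,0,-0.008,0,0,0],
  [-0.001,0,-0.004,0,0,0],
  [0,0,-0.003,0,0,0],
])

```text
t: 8.6
ee_pos: [652.0, -36.0, 14.6]
orientation: [2.157, 0.122, -2.166]
ft_force: [-0.6, 0.1, -0.8]
width: 43.6
```

Request:
carry_out([
  [0,0,-0.003,0,0,0],
])

```text
t: 8.72
ee_pos: [655.0, -35.7, 14.5]
orientation: [2.157, 0.122, -2.166]
ft_force: [-1.1, -0.4, 0.8]
width: 44.1
```

Request:
carry_out([
  [0,0,-0.002,0,0,0],
])

```text
t: 8.85
ee_pos: [657.1, -35.4, 14.5]
orientation: [2.157, 0.122, -2.166]
ft_force: [-2.0, 0.1, -0.6]
width: 44.0
```

Request:
carry_out([
  [0,0,-0.002,0,0,0],
])

```text
t: 8.98
ee_pos: [657.8, -35.4, 14.3]
orientation: [2.153, 0.122, -2.17]
ft_force: [-8.4, -1.8, 5.3]
width: 43.8
```

Request:
carry_out([
  [0,0,-0.002,0,0,0],
])

```text
t: 9.1
ee_pos: [657.8, -35.4, 14.2]
orientation: [2.149, 0.122, -2.174]
ft_force: [-9.1, -2.0, 8.4]
width: 44.0
```

```bash
python3 - <<'E'
from h import *
w=snap('wrist','w8.png');o,p,R=pose(); print(p,o['ft_force'],o['width'])
cv2.imwrite('pics/c8.png',w['pixels'][:300])
E
```

```text
[657.76075407 -35.47069106  14.20006989] [-7.96367337 -1.57071663  5.34229712] 43.656661336729584
```

View pics/c8.png

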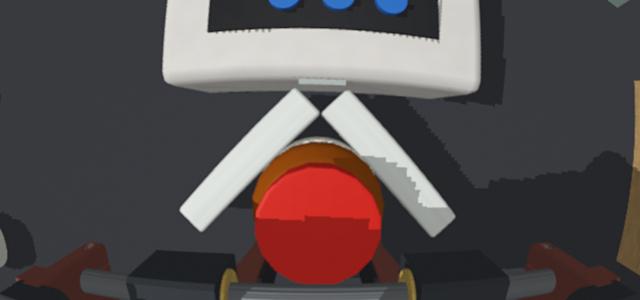

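The jar sits against both walls, with its body touching at about (262,165) and (368,165), and the advance has stalled at 8–9 N. I'll back off straight.

Request:
carry_out([
  [0,0,0.008,0,0,0],
  [0,0,0.015,0,0,0],
  [0,0,0.03,0,0,0],
  [0,0,0.04,0,0,0],
  [0,0,0.02,0,0,0],
  [-0.05,0,0,0,0,0],
  [-0.05,0,0,0,0,0],
  [-0.05,0,0,0,0,0],
])

```text
t: 10.15
ee_pos: [535.8, -48.2, 165.2]
orientation: [2.142, 0.124, -2.183]
ft_force: [-0.2, 0.2, -0.3]
width: 44.0
```

```bash
python3 - <<'E'
from h import *
w=snap('wrist','w9.png');d=snap('side','d9.png'); o,p,R=pose(); print(o['t'],p)
c,s=redcap(d,230,150);print(c,s,pt(d,*c,58)[:2], pt(load('d5.png'),*redcap(load('d5.png'),270,150)[0],58)[:2])
A=cv2.resize(d['pixels'][100:220,140:340],(500,300),interpolation=cv2.INTER_CUBIC);cv2.imwrite('pics/c9.png',np.vstack([w['pixels'][:300,70:570],A]))
c,s=redcap(d,220,265);print('milk',c,'was',redcap(load('d1.png'),220,265)[0])
a,b=load('d1.png')['pixels'],d['pixels'];print('white region diff',np.abs(a[115:165,340:385].astype(int)-b[115:165,340:385]).mean())
E
```

```text
10.25 [539.80686225 -48.6241705  169.24059158]
[229.66969697 149.74545455] [219 141  22  18 330] [692.4755741  -35.98710192] [607.58593822 -47.108246  ]
milk [219.76610644 265.33333333] was [219.84100418 265.33193863]
white region diff 4.852296296296296
```

View pics/c9.png

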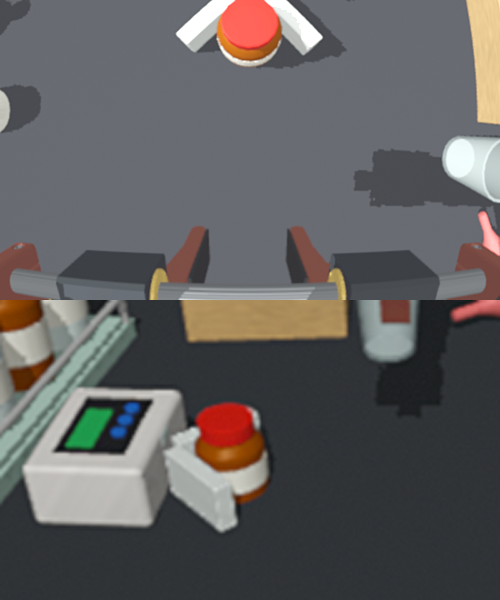

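The jar is seated and upright. Correcting the side-view estimate by its earlier bias against the wrist camera puts it at (688,-31), which is the reader origin. One quick check of jar_white by image matching, then I'll hand in.

```bash
python3 - <<'E'
from h import *
a,b=load('d1.png')['pixels'],load('d9.png')['pixels']
m=cv2.matchTemplate(b[100:185,320:405],a[120:162,344:380],cv2.TM_CCOEFF_NORMED);v=cv2.minMaxLoc(m);print(v[1],np.array(v[3])-[24,20])
w=load('w9.png');print(fpt(w,319,22,70))
if v[1]>.8 and abs(np.array(v[3])-[24,20]).max()<=2: ctrl.close_job();print('closed')
E
```

```text
0.999882161617279 [0 0]
[686.76679864 -31.52214093  70.        ]
the job is handed in; nothing more can be done
closed
```

The red-capped amber jar is seated in the V and the job is handed in; no verdict was reported. It took about 10 s of the 48 s allowed.

- **What happened:** My first try gripped the cap and slid the jar. While I held still, the arm crept up about 3 mm and probably lifted the jar that far, within the 20 mm limit. Lowering it again pressed down with about 22 N. The jar then slipped backwards out of the grip, still upright. I went behind it and pushed its body low down with the fingers half open until it stalled against both faces at 8–9 N. Then I backed straight off.
- **Jar position:** The wrist camera puts the jar at (687, -31.5) mm. The fitted reader origin is about (688.5, -31.3) mm, so the jar is about 2 mm off, within the 10 mm allowed. The side camera alone read (692, -36) mm. Corrected for the offset it showed earlier against the wrist camera, it agrees at (688, -31) mm.
- **Upright and released:** The last pictures show the jar upright and touching both walls, with the gripper clear of it.
- **Other jars:** The white-capped amber jar shows no shift between the first and last side images. The white jar's cap moved less than 0.1 pixel.

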